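Centre-punch the drill spot on a bracket blank

ROBOT

A 6-joint arm with a two-finger parallel gripper is mounted at the origin on the work surface. World frame = base frame: x ahead of the robot, y to its left, z up, the work surface at z = 0. Lengths are in m, angles in rad, forces in N, time in s.
With the tool pointing down it reaches from about 0.35 to 0.775 m from the base axis. Payload 5.5 kg.
Tool frame: the origin (TCP) lies at the very end of the fingers, on their centre line; the grasp point (between the pads) lies tcp_to_grasp behind it (tcp_to_grasp is the distance from the TCP to the grasp point, in m); z points along the fingers, y is the line along which they close (so a half turn about z gives the same grasp; the last joint's range is limited). The gripper opens to 85 mm and grips with 20 to 120 N. Pads are 22 mm wide; open, the fingers measure 114 mm over their backs; the gripper's body (76 mm by 85 mm) begins 54 mm behind the grasp point. The pads swing forward as they close: fully open they stand 13 mm farther back than shut.
Start: joints at [-1.457, 0.313, 0.046, 1.304, 0, 1.431], TCP at [0.144, -0.557, 0.231] pointing down, gripper open.
Joint ranges: [-2.76, 2.76], [-0.86, 1.69], [-1.03, 1.26], [-2.2, 2.34], [-1.47, 1.5], [-3.14, 3.14]. Speed limits (rad/s): [2.57, 2.57, 3.14, 3.14, 3.14, 3.14].

INTERFACE

Orientations are given as a unit quaternion [w, x, y, z].
In Python, from station import get_state, get_image, finish_job, tcp_to_grasp gives the robot as it stands.
- The arm moves only by the tool servo_tool, never from a script. Its argument "motion" is one flat list of numbers, 4 for each row, row after row: the shift along the tool's x, y, z in cm, then the turn about the tool's z in degrees. In form: [tx, ty, tz, twist, tx, ty, tz, twist, ...]. A call has 1 to 12 rows; each row is the pose to reach, as a shift and turn from the pose commanded when the call began, along the tool's axes at that moment; what a row does not reach only later rows make up. A row lasts 1/10 s, in which the tool goes at most 50 mm and 8.59 degrees, less where a joint would pass 70% of its speed; a pose out of reach is approached as far as the arm can. A call with a gripper value outside its range is refused whole. "fingers" is the opening in per cent of the stroke, from 0 (shut) to 100 (fully open), set as the call begins (left out, the last holds). The fingers move at their own pace and stop on an object; "newtons" is the grip in N (left out, the last holds). Time passes only in rows, so rows that repeat a pose let the fingers close. It gives the time, the measured TCP pose, the force, the opening and the grip force at its end, in the units of the state.
- get_state(): the state, without advancing time (a new reading comes with each control period).
- get_image(name): name is "scene" or "top" or "wrist"; returns a dict with "image" (400x640x3 uint8, red, green, blue), "fx", "fy", "cx", "cy" (pixels), "eye" and "orientation" of the camera in the world; the wrist camera has in their place "hand_eye" (4x4, takes a point from camera to tool coordinates, whose origin is the TCP and whose axes are the flange's). Camera axes: x right, y down, z forward; pixel columns grow to the right and rows downward; lengths in m; the calibration is good to about 2 mm. A picture is of the moment at which its call begins: read the wrist's pose just before it. There is no depth.
- finish_job(): hands the job in; it is judged then, once.
The state is a dict: "time": time; "qpos": joint angles; "dq": joint speeds; "effort": joint torques, N m; "eef_pos": TCP position; "eef_rot": TCP orientation; "wrist_force": force on the tool from outside, world axes, zero at the start; "torque": the same for the moment, N m; "width": opening from 0.0 (shut) to 1.0 (fully open); "finger_force": force on a finger pad.
Only numpy, scipy, OpenCV 4.12 (cv2) and the standard library are available. Lean on these libraries where they do the work, as an engineer would, in place of code of your own. Each camera call takes 0.05 s, during which the arm holds its last target. There are 200 camera calls.

TASK

Take the spring-loaded centre punch (the all-steel tool with the round collar) out of the tool rack, set its tip upright inside the scribed circle on the bracket blank, and press it straight down until its hidden spring snaps. Then hang the punch back in the rack hole it came from and let go. Do not fire the punch anywhere else, and leave the other two tools in the rack alone.

Things in the scene. Friction and masses are not known exactly. Their poses are not given: they have to be found in the camera images.
- punch: Centre punch, bare steel, 0.13 kg, hanging upright, tip down, in a rack hole. Origin: on its axis at its collar's underside; z up. Collar 40 mm across, 6 mm thick (z 0 to 6). Above it the straight round grip to hold, 18 mm across (z 6 to 65), and a cap 20 mm across (to z 72). Below: body 14 mm across (to z -32), nose tapering to 8 mm (z -53), plunger 6 mm thick, tip at z -75. Any grasp yaw does.
- punch_tip (a point): The point of the punch's plunger, on the tool's axis, 75 mm below the collar's underside when the plunger is out; it moves up into the tool as the plunger is pushed in.
- plunger (a joint): How far the plunger is pushed into the punch, in m: 0 = fully out, 0.011 = stop. The push needed grows from 3 N to about 11 N at 6 mm; there the hidden spring snaps and gives way, to about 6 N at the stop. Snapped means past 8.5 mm, so drive the punch down to its 11 mm stop after the tip has touched (allow 1 to 3 mm for the give of arm and grip). It springs back out when lifted.
- spot (a point): Centre of the drill spot on the top face of the bracket blank, 30 mm above the bench: a dark scribed circle 28 mm across with a 36 mm scribed cross through it, the only such mark. It lies on the plate's long centre line, 30 mm from the middle; z up.
- blank: Bracket blank: flat aluminium plate 120 x 55 x 4 mm on a dark wooden block 140 x 75 x 26 mm that is fixed to the bench. Origin: centre of the block's underside; x along its length towards the scribed spot, z up. At the other end (-x) are two drilled holes and a screw head 3 mm high.
- rack: Tool rack, fixed to the bench: plywood shelf 70 x 250 x 12 mm on two end cheeks, its top 90 mm above the bench. Origin: centre of its underside; y along its length, z up. Three round through holes 27 mm across on its long centre line, at y = -75, 0 and 75 mm; each holds one tool hanging upright by its collar, which in which varies. Their handles stand up to 62 mm above it: carry over them.
- screwdriver: Bystander: screwdriver hanging in another hole of the rack, fat black handle 30 mm across on a black disc 36 mm across; its top is 62 mm above the shelf. Origin: underside of its disc; z up.
- awl: Bystander: awl hanging in another hole of the rack, pear-shaped wooden handle up to 34 mm across on a brass disc; its top is 54 mm above the shelf. Origin: underside of its disc; z up.
There are look-alikes about, which are no part of the job. Of the things shaped like the punch, the steel one is meant. Of the things that look like the blank, the larger one is meant.

How it is judged:
On the way, in this order (a step that is already met when the one before it is completed fails the run):
1. the punch is lifted clear out of the rack (z of punch_tip in the frame of rack above 0.092 m), for 0.05 s.
2. with the punch upright (within 12 degrees) and its tip on the blank within 14 mm of the spot's centre, the plunger is pressed in past the snap (8.5 mm) (value of joint plunger above 0.0085 m and horizontal distance between punch_tip and spot below 0.014 m and z of punch_tip in the frame of spot below 0.005 m and angle between punch's own z axis and vertical below 0.21 rad), for 0.04 s.
At the end, for the whole second after the job is handed in: The punch hangs at rest, released, in the rack hole it came from: within 15 mm of its starting place, upright within 10 degrees, plunger out (less than 3 mm in) (distance of punch from where it was at the start of the episode below 0.015 m and angle between punch's own z axis and vertical below 0.17 rad and linear speed of punch below 0.02 m/s and value of joint plunger below 0.003 m); the robot touches nothing.
It fails at once if the punch is fired (plunger in past 8.5 mm) with its tip more than 18 mm from the spot's centre (value of joint plunger above 0.0085 m and horizontal distance between punch_tip and spot above 0.018 m).
It fails at once if the screwdriver or the awl is moved more than 20 mm or tipped more than 20 degrees (distance of any of screwdriver, awl from where it was at the start of the episode above 0.02 m or angle between any of screwdriver, awl's own z axis and vertical above 0.35 rad).
It also fails if it takes over 61 s, if anything falls off the work surface, if the arm or the gripper's body presses on something with over 40 N, if the wrist force passes 120 N, or if a joint passes its speed limit or range.

## Working session

There is one attempt and no reset: what is moved stays moved. The work goes in short steps, Python scripts to look and compute and a tool call to move; the robot and the scene stay as the last step left them, time stands still between calls to the robot, and variables do not carry over. Pictures are saved under pics/ and viewed, at most 10 in all, crops included, and the job is handed in when it is done.

Besides the shell and the picture viewer there is one more tool, called after ">>>" as a command line: name --argument value ..., lists and objects as JSON in quotes. servo_tool: Moves the arm, as the interface text tells. Its arguments: {"type":"object","properties":{"motion":{"type":"array","items":{"type":"number"}},"fingers":{"type":"number"},"newtons":{"type":"number"}},"required":["motion"]}

```bash
mkdir -p pics; cat > h.py <<'E'
import numpy as np, cv2
from scipy.spatial.transform import Rotation as R
from station import *
def rot(q): return R.from_quat([q[1],q[2],q[3],q[0]]).as_matrix()
def grab(name,fn=None):
    s=get_state(); c=get_image(name)
    if 'hand_eye' in c:
        T=np.eye(4);T[:3,:3]=rot(s['eef_rot']);T[:3,3]=s['eef_pos'];T=T@np.array(c['hand_eye']);c['Rm'],c['e']=T[:3,:3],T[:3,3]
    else: c['Rm'],c['e']=rot(c['orientation']),np.array(c['eye'])
    if fn: cv2.imwrite('pics/'+fn,c['image'][:,:,::-1])
    return c
def ray(c,u,v,z):
    d=c['Rm']@np.array([(u-c['cx'])/c['fx'],(v-c['cy'])/c['fy'],1]); return c['e']+d*(z-c['e'][2])/d[2]
def proj(c,p):
    q=c['Rm'].T@(np.array(p)-c['e']); return c['fx']*q[0]/q[2]+c['cx'],c['fy']*q[1]/q[2]+c['cy']
E
python3 - <<'E'
from h import *
for n in('top','scene'):
    c=grab(n,n+'0.png'); print(n,c['e'],c['fx'],c['Rm'].round(3).tolist())
s=get_state();print(s['eef_pos'],s['eef_rot'],s['time'],tcp_to_grasp,rot(s['eef_rot']).round(3).tolist(),s['width'])
E
```

```text
top [0.3338725  0.08734334 1.34220793] 464.9118286632189 [[-0.014, -0.996, 0.091], [-1.0, 0.016, 0.012], [-0.013, -0.091, -0.996]]
scene [1.31148665 0.10866281 0.65541242] 401.39871377108403 [[0.009, 0.55, -0.835], [1.0, 0.001, 0.012], [0.007, -0.835, -0.55]]
[ 0.14429353 -0.55611907  0.23050691] [-8.26593344e-04  9.91958553e-01  1.26560443e-01  4.12411414e-06] 0.1 0.0187 [[0.968, 0.251, -0.0], [0.251, -0.968, 0.002], [0.0, -0.002, -1.0]] 1.0012199373321065
```

View pics/top0.png

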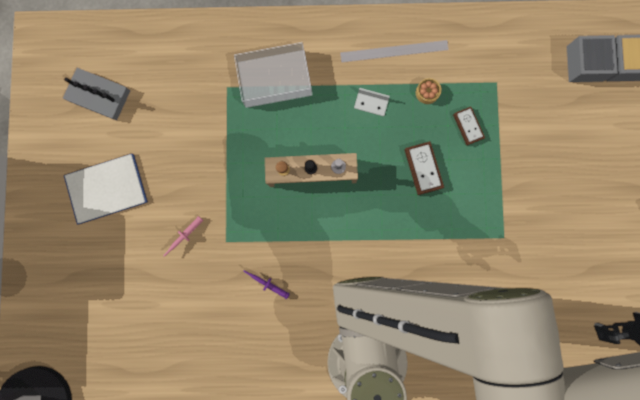

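View pics/scene0.png

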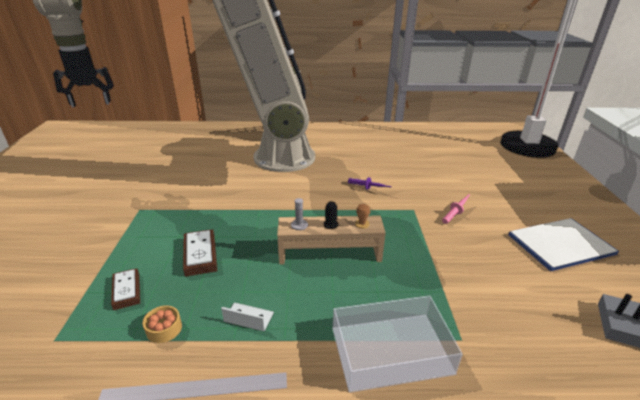

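Top view: in the rack, the awl is at (282,168), the screwdriver at (311,166) and the steel punch at (339,167). The purple (267,284) and pink (184,236) tools on the bench are punch look-alikes, but not steel. The larger blank is at (424,168), with its spot near (422,156). The smaller one at (469,125) is the look-alike. I'll confirm this in one enlarged crop and measure.

```bash
python3 - <<'E'
from h import *
t=grab('top');im=t['image'][:,:,::-1]
cv2.imwrite('pics/crop1.png',cv2.resize(im[95:215,260:500],None,fx=3.3,fy=3.3,interpolation=cv2.INTER_CUBIC))
# blank: low saturation bright plate
hsv=cv2.cvtColor(np.ascontiguousarray(im),cv2.COLOR_BGR2HSV)
m=((hsv[...,1]<50)&(hsv[...,2]>110)).astype(np.uint8)*255
roi=np.zeros_like(m);roi[100:215,395:500]=m[100:215,395:500]
roi=cv2.morphologyEx(roi,cv2.MORPH_CLOSE,np.ones((5,5)))
for k in cv2.findContours(roi,cv2.RETR_EXTERNAL,2)[0]:
    if cv2.contourArea(k)>80:
        b=cv2.boxPoints(cv2.minAreaRect(k));P=[ray(t,*p,.03)[:2].round(4) for p in b]
        print('plate',cv2.minAreaRect(k),np.mean(P,0),np.linalg.norm(P[1]-P[0]),np.linalg.norm(P[2]-P[1]),P)
for u,v,z in[(339,167,.12),(311,166,.15),(282,168,.14),(422,156,.03)]: print(u,v,ray(t,u,v,z))
for u,v in[(265,158),(356,154),(358,181),(267,185)]: print('rack',ray(t,u,v,.09))
E
```

```text
plate ((424.633056640625, 167.11009216308594), (43.48531723022461, 20.689048767089844), 73.3007583618164) [ 0.546725 -0.175975] 0.05935360140715977 0.1243768467199583 [array([ 0.5988, -0.1317]), array([ 0.615 , -0.1888]), array([ 0.4946, -0.22  ]), array([ 0.4785, -0.1634])]
plate ((469.5201416015625, 124.59112548828125), (31.157323837280273, 15.194229125976562), 66.25050354003906) [ 0.6676 -0.3084] 0.044040208900503613 0.0899602134279371 [array([ 0.7009, -0.272 ]), array([ 0.7182, -0.3125]), array([ 0.6342, -0.3447]), array([ 0.6171, -0.3044])]
339 167 [0.53597827 0.06888043 0.12      ]
311 166 [0.53485211 0.14190258 0.15      ]
282 168 [0.53251533 0.21835362 0.14      ]
422 156 [ 0.57861943 -0.16962604  0.03      ]
rack [0.56917584 0.27016502 0.09      ]
rack [0.57600928 0.02146945 0.09      ]
rack [0.50168539 0.01754434 0.09      ]
rack [0.4947506  0.26489041 0.09      ]
```

View pics/crop1.png

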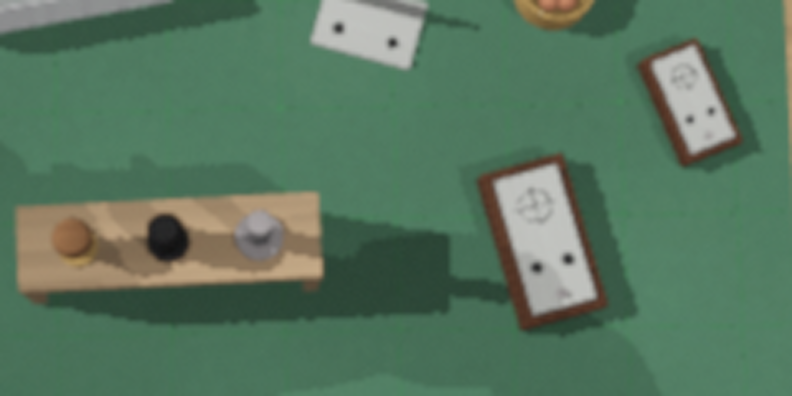

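The crop confirms it. The steel punch with the round collar is in the rack's end hole at crop (258,236), and the big blank's scribed circle is at crop (535,204), which is top (422,157). Ray casting gives the plate as 124 x 59 mm and the hole spacing as about 75 mm, so both match. Spot ≈ (0.576,-0.169), punch ≈ (0.537,0.069). Next I go above the spot on the way.

>>> servo_tool --motion '[4.3,-2.2,-0.3,-6.3,8.6,-4.4,-0.6,-12.6,12.9,-6.7,-0.9,-18.9,17.2,-8.9,-1.2,-25.2,21.5,-11.1,-1.5,-31.5,25.8,-13.3,-1.8,-37.8,30.1,-15.6,-2.1,-44,34.4,-17.8,-2.4,-50.3,38.7,-20,-2.7,-56.6,43,-22.2,-3,-63,47.3,-24.5,-3,-69.2,51.6,-26.7,-3,-75.5]' --fingers 100

```text
time: 1.35
eef_pos: [0.578, -0.1669, 0.2612]
eef_rot: [0.0, 0.705, 0.709, -0.0]
wrist_force: [0.9, -0.5, -0.2]
width: 1.002
finger_force: 0.0
```

>>> servo_tool --motion '[0,0,0,0,0,0,0,0,0,0,0,0]'

```text
time: 1.65
eef_pos: [0.576, -0.1691, 0.261]
eef_rot: [-0.0, 0.707, 0.707, -0.0]
wrist_force: [-0.4, -0.8, 0.0]
width: 0.997
finger_force: 0.0
```

```bash
python3 - <<'E'
from h import *
s=get_state();c=grab('wrist','w1.png');print(s['time'],s['eef_pos'],s['qpos'],rot(s['eef_rot']).round(3).tolist(),c['hand_eye'],c['fx'])
print(proj(c,[.576,-.1685,.03]),proj(c,[.537,.0687,.16]))
E
```

```text
1.65 [ 0.57602346 -0.16909485  0.26095664] [-4.18957033e-01  3.59737219e-01  1.83992242e-01  1.39606291e+00
 -4.64902966e-04  1.15238104e+00] [[0.001, 1.0, -0.001], [1.0, -0.001, -0.0], [-0.0, -0.001, -1.0]] [[-1.08835374e-03 -9.48906018e-01 -3.15556944e-01  8.20889217e-02]
 [ 9.99998591e-01 -1.43613803e-03  8.69598402e-04 -1.30737006e-03]
 [-1.27835049e-03 -3.15555553e-01  9.48906243e-01 -1.41150126e-01]
 [ 0.00000000e+00  0.00000000e+00  0.00000000e+00  1.00000000e+00]] 286.8249216826668
(np.float64(318.16267415246267), np.float64(166.6432544695169)) (np.float64(256.6074103973421), np.float64(-158.86167164789092))
```

View pics/w1.png

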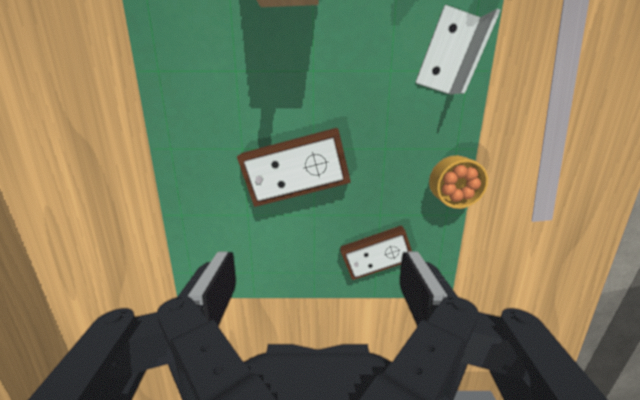

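Wrist view: the large blank's circle is at (316,164), against a prediction of (318,167), so they agree within about 2.5 mm. The small look-alike is at (392,252). Next I go above the punch.

>>> servo_tool --motion '[4,-0.7,0,0,8,-1.3,0,0,12,-2,0,0,16,-2.6,0,0,20,-3.3,0,0,23.8,-3.9,0,0,23.8,-3.9,0,0,23.8,-3.9,0,0,23.8,-3.9,0,0]'

```text
time: 2.6
eef_pos: [0.5377, 0.0677, 0.2614]
eef_rot: [0.0, 0.708, 0.707, -0.0]
wrist_force: [0.8, 0.1, -0.8]
width: 1.001
finger_force: 0.0
```

```bash
python3 - <<'E'
from h import *
s=get_state();c=grab('wrist','w2.png');print(s['time'],s['eef_pos'])
for z in(.096,.162):print(proj(c,[.537,.0687,z]))
# spot from w1 (pose known)
c1=dict(c);T=np.eye(4);T[:3,:3]=np.array([[.001,1,-.001],[1,-.001,0],[0,-.001,-1]]);T[:3,3]=[.57602,-.16909,.26096];T=T@np.array(c['hand_eye']);c1['Rm'],c1['e']=T[:3,:3],T[:3,3]
print('spot',ray(c1,316,164.5,.03))
E
```

```text
2.6 [0.5377073  0.06773631 0.26144026]
(np.float64(317.49948546674483), np.float64(179.01624169780496))
(np.float64(317.6765228258513), np.float64(198.14509994518858))
spot [ 0.57317347 -0.16561344  0.03      ]
```

View pics/w2.png

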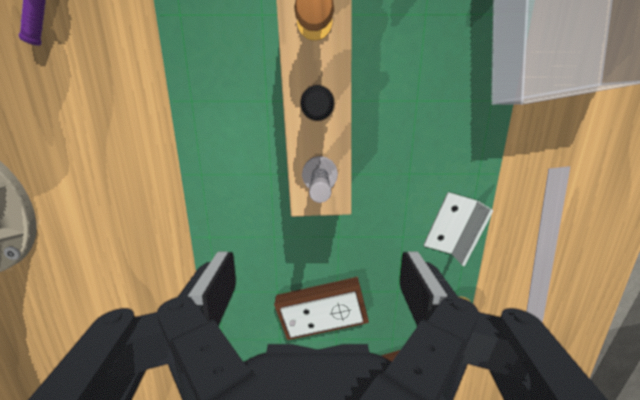

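Wrist view: the collar is near (320,174) and the cap near (319,189). The screwdriver is at (317,102) and the awl at (314,15). I'll take a zoom crop to fix the cap's centre.

```bash
python3 - <<'E'
from h import *
c=grab('wrist');im=np.ascontiguousarray(c['image'][140:220,270:370,::-1])
cv2.imwrite('pics/crop2.png',cv2.resize(im,None,fx=7,fy=7,interpolation=cv2.INTER_CUBIC))
hsv=cv2.cvtColor(im,cv2.COLOR_BGR2HSV)
m=(hsv[...,1]<45).astype(np.uint8)*255
for k in cv2.findContours(m,cv2.RETR_EXTERNAL,2)[0]:
    if cv2.contourArea(k)>100: x,y,w,h=cv2.boundingRect(k);print(x+270,y+140,w,h)
# cap width model: rays
for u,v,z in[(320,174,.096),(319.5,189,.162)]:print(ray(c,u,v,z))
E
```

```text
302 156 36 47
[0.53984924 0.07425157 0.096     ]
[0.53871675 0.07702715 0.162     ]
```

View pics/crop2.png

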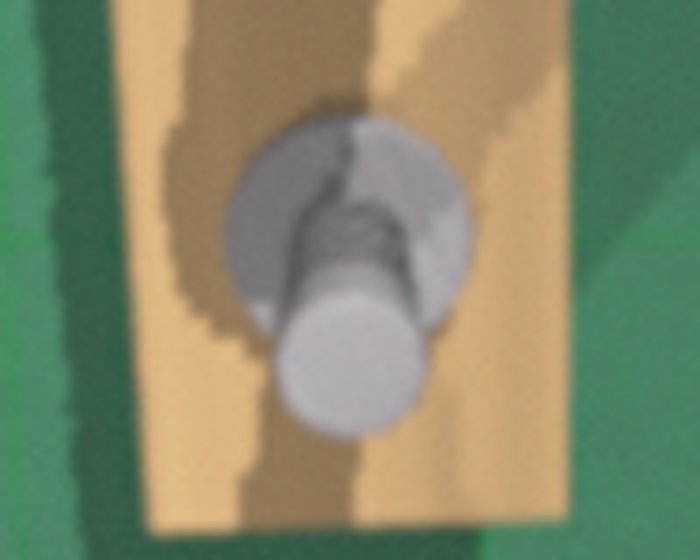

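Crop: the cap's centre is at image (320.1,191.9) and the collar's at (319.9,173.6). Both rays give about (0.539,0.074), consistent with an upright tool. I'll descend, close across the rack and grip.

>>> servo_tool --motion '[0.3,0.05,2,0,0.6,0.1,4.5,0,0.6,0.1,7,0,0.6,0.1,9.5,0,0.6,0.1,12,0,0.6,0.1,13.5,0,0.6,0.1,14.5,0,0.6,0.1,14.9,0,0.6,0.1,14.9,0,0.6,0.1,14.9,0,0.6,0.1,14.9,0]'

```text
time: 3.8
eef_pos: [0.5394, 0.0753, 0.1133]
eef_rot: [0.001, 0.707, 0.707, 0.001]
wrist_force: [0.1, 0.1, 0.2]
width: 1.001
finger_force: 0.0
```

>>> servo_tool --motion '[0,0,0,0,0,0,0,0,0,0,0,0,0,0,0,0,0,0,0,0,0,0,0,0,0,0,0,0,0,0,0,0,0,0,0,0,0,0,0,0]' --fingers 0 --newtons 70

```text
time: 4.8
eef_pos: [0.5388, 0.0754, 0.1124]
eef_rot: [0.0, 0.707, 0.707, 0.0]
wrist_force: [1.0, 0.0, 2.1]
width: 0.192
finger_force: 68.1
```

>>> servo_tool --motion '[0,0,-0.8,0,0,0,-2.4,0,0,0,-4,0,0,0,-6,0,0,0,-8,0,0,0,-10,0,0,0,-12,0,0,0,-14,0,0,0,-16,0,0,0,-17.3,0,0,0,-18,0,0,0,-18,0]'

```text
time: 6.0
eef_pos: [0.5389, 0.0753, 0.2931]
eef_rot: [0.0, 0.707, 0.707, 0.0]
wrist_force: [0.2, 0.1, -2.3]
width: 0.196
finger_force: 68.3
```

>>> servo_tool --motion '[0,0,0,0,0,0,0,0]'

```text
time: 6.2
eef_pos: [0.5381, 0.0753, 0.2912]
eef_rot: [-0.001, 0.707, 0.707, -0.001]
wrist_force: [-0.3, 0.6, -2.0]
width: 0.194
finger_force: 68.3
```

```bash
python3 - <<'E'
from h import *
s=get_state();c=grab('wrist','w3.png');print(s['time'],s['eef_pos'],s['wrist_force'])
p=np.array(s['eef_pos']);cz=p[2]-.1124+.09;dx=[.539-.5388+p[0],.074-.0754+p[1]]
for z in(-.075,0,.006):print(z,proj(c,[dx[0],dx[1],cz+z]))
a=c['image'][60:360,160:480,::-1];b=grab('scene')['image'][120:270,180:340,::-1]
a=cv2.resize(a,(400,375));b=cv2.resize(b,(400,375));cv2.imwrite('pics/pair.png',np.hstack([a,b]))
E
```

```text
6.2 [0.538096   0.07534477 0.29122582] [-0.31993474  0.56341783 -2.00731249]
-0.075 (np.float64(318.96570797156033), np.float64(201.47424582199795))
0 (np.float64(319.5465222217624), np.float64(240.6285409221522))
0.006 (np.float64(319.6132965114652), np.float64(245.12998048431146))
```

View pics/pair.png

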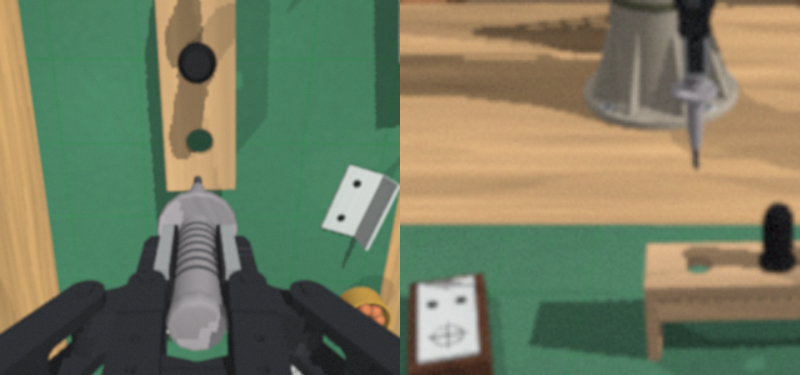

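The punch is held upright. Its tip is at wrist pixel (317.6,203), against a prediction of (319,201.5), and the empty hole is at (320,173). Next I carry it over the spot.

>>> servo_tool --motion '[-2,0.3,0,0,-5,0.8,0,0,-9,1.4,0,0,-13,2,0,0,-17,2.6,0,0,-20,3.2,0,0,-22.5,3.6,0,0,-24.1,3.8,2,0,-24.1,3.8,5,0,-24.1,3.8,8,0,-24.1,3.8,10.5,0,-24.1,3.8,12.5,0]'

```text
time: 7.5
eef_pos: [0.5757, -0.1653, 0.1648]
eef_rot: [-0.001, 0.707, 0.707, -0.001]
wrist_force: [-0.6, -0.7, -1.9]
width: 0.191
finger_force: 68.4
```

>>> servo_tool --motion '[0,0,0.6,0,0,0,0.6,0,0,0,0.6,0]'

```text
time: 7.8
eef_pos: [0.5773, -0.1658, 0.1622]
eef_rot: [0.001, 0.707, 0.707, 0.0]
wrist_force: [0.3, 0.7, -1.5]
width: 0.192
finger_force: 68.4
```

```bash
python3 - <<'E'
from h import *
s=get_state();c=grab('wrist','w4.png');print(s['time'],s['eef_pos'],s['wrist_force'])
p=np.array(s['eef_pos']);tip=[p[0],p[1]-.0014,p[2]-.0974]
print('tip pred',proj(c,tip))
im=c['image'][80:260,220:420,::-1]
cv2.imwrite('pics/w4c.png',cv2.resize(im,None,fx=3.3,fy=3.3,interpolation=cv2.INTER_CUBIC))
E
```

```text
7.8 [ 0.57732737 -0.16579566  0.16222606] [ 0.29004678  0.72966544 -1.45901487]
tip pred (np.float64(318.40435198711083), np.float64(201.42249706476193))
```

View pics/w4c.png

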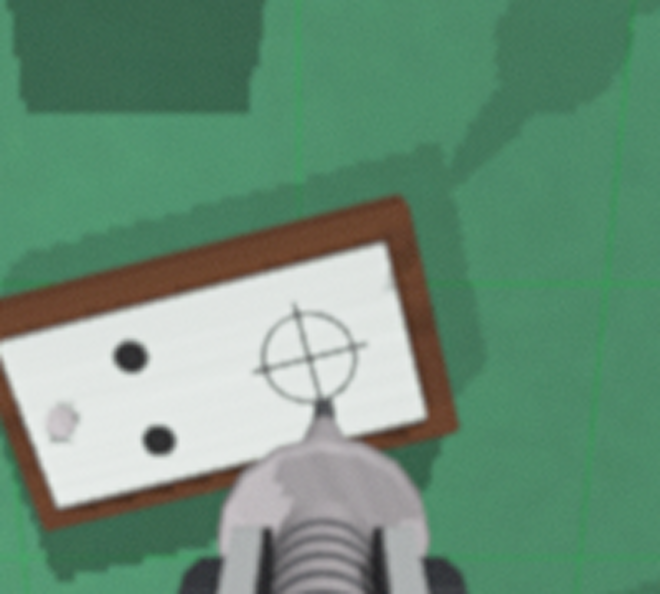

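Crop: the circle's centre is at image (313.6,188.2) and the tip at (317.6,201.2).

```bash
python3 - <<'E'
from h import *
c=grab('wrist');z=get_state()['eef_pos'][2]
a=ray(c,317.6,201.2,z-.0974);b=ray(c,313.6,188.2,.03);print(a,b,'tool x cm',(b-a)[1]*100,'tool y cm',(b-a)[0]*100,'down cm',(a[2]-.03)*100)
E
```

```text
[ 0.57699633 -0.16710531  0.06537821] [ 0.57316533 -0.16576801  0.03      ] tool x cm 0.13372979491114712 tool y cm -0.38309966319431954 down cm 3.5378205106502887
```

>>> servo_tool --motion '[0.1,-0.35,0.5,0,0.1,-0.35,1.2,0,0.1,-0.35,2,0,0.1,-0.35,2.6,0,0.1,-0.35,3,0,0.1,-0.35,3,0,0.1,-0.35,3,0]'

```text
time: 8.6
eef_pos: [0.5733, -0.1646, 0.1312]
eef_rot: [-0.0, 0.707, 0.707, -0.0]
wrist_force: [0.3, 0.8, -1.7]
width: 0.196
finger_force: 68.4
```

>>> servo_tool --motion '[0,0,0.2,0,0,0,0.4,0,0,0,0.6,0,0,0,0.7,0,0,0,0.7,0]'

```text
time: 9.1
eef_pos: [0.5737, -0.1648, 0.1251]
eef_rot: [0.001, 0.707, 0.707, 0.0]
wrist_force: [-0.5, 0.0, 5.1]
width: 0.191
finger_force: 68.7
```

Contact came at the expected height with a matching force. Now I press to the stop.

>>> servo_tool --motion '[0,0,0.2,0,0,0,0.4,0,0,0,0.6,0,0,0,0.8,0,0,0,0.95,0,0,0,0.95,0,0,0,0.95,0]'

```text
time: 9.8
eef_pos: [0.5737, -0.1648, 0.1156]
eef_rot: [0.001, 0.707, 0.707, 0.0]
wrist_force: [-1.6, 0.7, 5.1]
width: 0.193
finger_force: 69.2
```

>>> servo_tool --motion '[0,0,0.1,0,0,0,0.2,0,0,0,0.25,0,0,0,0.25,0]'

```text
time: 10.2
eef_pos: [0.574, -0.165, 0.1147]
eef_rot: [0.001, 0.707, 0.707, 0.0]
wrist_force: [-3.2, 1.7, 14.4]
width: 0.194
finger_force: 70.1
```

The force rose sharply at the stop, so the spring has snapped. I lift and carry it back with the exact reverse of the commanded moves.

>>> servo_tool --motion '[0,0,-0.5,0,0,0,-1.5,0,0,0,-3,0,0,0,-5,0,0,0,-7.5,0,0,0,-10,0,0,0,-12.5,0,0,0,-15,0,0,0,-17,0,0,0,-18,0,0,0,-18,0]'

```text
time: 11.3
eef_pos: [0.5739, -0.1649, 0.2932]
eef_rot: [0.001, 0.707, 0.707, 0.0]
wrist_force: [0.0, 0.3, -1.8]
width: 0.192
finger_force: 68.6
```

>>> servo_tool --motion '[2,-0.3,0,0,5,-0.7,0,0,9,-1.3,0,0,13,-1.9,0,0,17,-2.5,0,0,20,-2.9,0,0,22.5,-3.2,0,0,24,-3.45,0,0,24,-3.45,0,0,24,-3.45,0,0,24,-3.45,0,0]'

```text
time: 12.4
eef_pos: [0.5387, 0.0746, 0.2918]
eef_rot: [-0.0, 0.707, 0.707, -0.0]
wrist_force: [0.5, -0.5, -2.0]
width: 0.194
finger_force: 68.6
```

```bash
python3 - <<'E'
from h import *
s=get_state();c=grab('wrist','w5.png');print(s['time'],s['eef_pos'])
im=c['image'][100:260,230:410,::-1]
cv2.imwrite('pics/w5c.png',cv2.resize(im,None,fx=3.5,fy=3.5,interpolation=cv2.INTER_CUBIC))
E
```

```text
12.4 [0.53865265 0.07455049 0.29181155]
```

View pics/w5c.png

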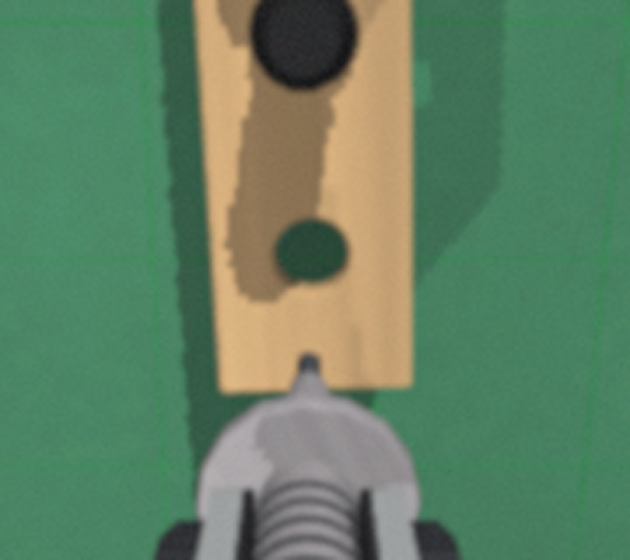

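Crop: the tip is at (318.3,201.4) and the hole at (318.9,171.4), the same relation as after the lift, so the grip hasn't slipped. I lower it along the same path.

>>> servo_tool --motion '[0,0,2,0,0,0,4.5,0,0,0,7,0,0,0,9,0,0,0,11,0,0,0,13,0,0,0,15,0,0,0,16.3,0,0,0,17.2,0,0,0,17.7,0,0,0,17.7,0,0,0,17.7,0]'

```text
time: 13.65
eef_pos: [0.5391, 0.0751, 0.1159]
eef_rot: [0.0, 0.707, 0.707, 0.0]
wrist_force: [0.1, -0.9, -1.6]
width: 0.192
finger_force: 68.6
```

>>> servo_tool --motion '[0,0,0.15,0,0,0,0.3,0,0,0,0.3,0,0,0,0.3,0]'

```text
time: 14.05
eef_pos: [0.5387, 0.0754, 0.1125]
eef_rot: [0.0, 0.707, 0.707, 0.0]
wrist_force: [-0.4, 0.3, -1.8]
width: 0.191
finger_force: 68.6
```

>>> servo_tool --motion '[0,0,0,0,0,0,0,0,0,0,0,0,0,0,0,0,0,0,0,0,0,0,0,0,0,0,0,0,0,0,0,0,0,0,0,0,0,0,0,0]' --fingers 100

```text
time: 15.05
eef_pos: [0.5387, 0.0753, 0.1123]
eef_rot: [0.0, 0.707, 0.707, -0.0]
wrist_force: [-0.1, -0.6, 0.4]
width: 1.001
finger_force: 0.0
```

>>> servo_tool --motion '[0,0,-1,0,0,0,-3,0,0,0,-6,0,0,0,-9,0,0,0,-12,0,0,0,-14.9,0,0,0,-14.9,0,0,0,-14.9,0,0,0,-14.9,0]'

```text
time: 15.95
eef_pos: [0.5381, 0.0753, 0.2606]
eef_rot: [-0.0, 0.707, 0.707, -0.0]
wrist_force: [-0.3, 0.5, -0.2]
width: 1.002
finger_force: 0.0
```

```bash
python3 - <<'E'
from h import *
c=grab('wrist');print(get_state()['time'],get_state()['eef_pos'])
im=c['image'][60:260,210:430,::-1]
cv2.imwrite('pics/end.png',cv2.resize(im,None,fx=3,fy=3,interpolation=cv2.INTER_CUBIC))
E
```

```text
16.0 [0.53793112 0.07537946 0.26017018]
```

View pics/end.png

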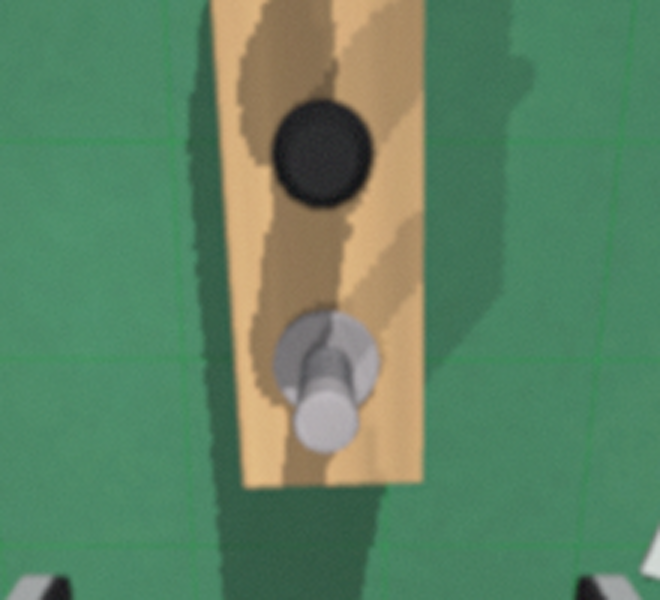

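The punch hangs upright in its own hole, with the collar at crop (326,362) and the cap at (326,421). The screwdriver is untouched and the gripper is clear.

```bash
python3 -c "from station import *;print(finish_job())"
```

```text
the job is handed in; nothing more can be done
None
```

I pressed the steel punch down inside the scribed circle on the larger blank until it hit its stop (the force rose sharply there, so I take it the spring snapped), hung it back in its own rack hole, let go, and handed the job in at about 16 s; the hand-in returned no verdict.

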